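Let the short tin out of the tin rack

TASK

Press down the lever pad on the side of the tin rack where the short tin waits, all the way, so that its gate lifts and the short tin rolls out to the front lip of the rack. Then ease the lever back up under your fingers, without letting it snap, until the gate is shut again, and move clear. Only the pad is to be touched: do not handle the tins, leave the long tin's lever alone and its tin behind its gate, and do not disturb the things standing round about.

Things in the scene. Friction and masses are not known exactly. Their poses are not given: they have to be found in the camera images.
- rack: fixed dark wood two-lane rack, 218 x 180 mm (x, y; levers extra), three upright steel gate guides 145 mm high. Origin on the worktop, mid-width, at the gates' rear faces; x to its raised back, y to its left lane, z up; turned up to 0.35 rad. Lanes 76 mm wide, centred at y = +42 (left) and -42 mm (right), floors sloping down to the front by 0.2 rad, 30 mm high at the gates.
- rack_front (a point): point on the sloping floor near the front lip, mid-width of the rack, at rack x = -75 mm, 15 mm high. The lip's inner face is at rack x = -96 mm, its top 44 mm high; the released tin comes to rest against it.
- short_tin: the short tin: plain metal tin with a paper band, lying across its lane, 40 mm diameter, 42 mm long. Origin at its centre, y along its axis when it starts. Starts behind the shut gate of the left or right lane, at rack x = +20 mm; at the front lip it lies at about x = -76 mm.
- long_tin: the long tin: the same, 40 mm diameter but 72 mm long, in the other lane. Origin at its centre.
- left_lever (a joint): angle in rad of the steel rocking lever on the left of the rack: 0 at rest (pad up, gate shut), 0.76 pad fully down at its stop (gate open). Pivot along the rack's x axis at rack x = -18, y = +107 mm, 96 mm high. Outer arm 80 mm to the round press pad; inner arm 65 mm to the gate. Spring return: 3 N on the pad at the start, 5 N at the bottom; let go, it snaps back.
- right_lever (a joint): angle in rad of the steel rocking lever on the right of the rack: 0 at rest (pad up, gate shut), 0.76 pad fully down at its stop (gate open). Pivot along the rack's x axis at rack x = -18, y = -107 mm, 96 mm high. Outer arm 80 mm to the round press pad; inner arm 65 mm to the gate. Spring return: 3 N on the pad at the start, 5 N at the bottom; let go, it snaps back.
- left_pad (a point): centre of the top of the left lever's wooden press pad, a 38 mm disc, free above and below. At rest 135 mm above the worktop, tilted 22 degrees, its top facing partly towards the rack; pressed, it sinks 59 mm nearly straight down to the stop, ends tilted the other way, and wanders up to 10 mm outwards. It is 178 to 187 mm from the rack's middle plane.
- right_pad (a point): centre of the top of the right lever's wooden press pad, a 38 mm disc, free above and below. At rest 135 mm above the worktop, tilted 22 degrees, its top facing partly towards the rack; pressed, it sinks 59 mm nearly straight down to the stop, ends tilted the other way, and wanders up to 10 mm outwards. It is 178 to 187 mm from the rack's middle plane.
- left_gate (a joint): height in m by which the flat aluminium gate of the left lane is lifted: 0 shut, 0.052 fully open. It moves with the left lever (about linearly, 0.068 m per rad). A tin passes under it from about 0.042 on.
- right_gate (a joint): height in m by which the flat aluminium gate of the right lane is lifted: 0 shut, 0.052 fully open. It moves with the right lever (about linearly, 0.068 m per rad). A tin passes under it from about 0.042 on.
- pepper_mill: bystander: dark wooden pepper mill, 58 mm diameter, 170 mm high, standing to the left. Origin at the centre of its underside.
- espresso_cup: bystander: small white cup with a green band, 63 mm diameter, 51 mm high, to the right. Origin at the centre of its underside.
- tumbler: bystander: teal glass tumbler, 68 mm diameter, 84 mm high, to the right, farther back. Origin at the centre of its underside.
- teaspoon: bystander: teaspoon, 138 mm long, 12 mm high, lying to the left. Origin at the centre of its underside.
Mind the look-alikes: they are no part of the job. What is shaped like the long_tin but red or turquoise is not meant.

How it is judged:
By the outcome, as a careful person would: the job done as asked, in the order asked, and still so for the second after the job is handed in, with the robot touching nothing.
It also fails if it takes over 29 s, if anything falls off the work surface, if the arm or the gripper's body presses on something with over 40 N, if the wrist force passes 120 N, or if a joint passes its speed limit or range.

ROBOT

A 7-joint arm with a two-finger parallel gripper is mounted at the origin on a cart in front of the work surface, level with it; the furniture and walls round the work are solid. World frame = base frame: x ahead of the robot, y to its left, z up, the work surface at z = 0. Lengths are in mm, angles in degrees, forces in N, time in s.
With the tool pointing down it reaches from about 375 to 925 mm from the base axis. Payload 3.1 kg.
Tool frame: the origin (TCP) lies midway between the tips of the shut fingers; the grasp point (between the pads) lies 19 mm behind it; y points along the fingers, x is the direction in which the jaws open and shut, and the axes are right-handed (so a half turn about y gives the same grasp; the last joint's range is limited). The gripper opens to 85 mm and grips with 20 to 120 N. Pads are 22 mm wide; open, the fingers measure 114 mm over their backs; the gripper's body (76 mm by 85 mm) begins 54 mm behind the grasp point. The pads swing forward as they close: fully open they stand 13 mm farther back than shut.
Start: joints at [-50.924, 21.939, 2.515, 91.553, -1.026, 66.532, -2.859], TCP at [457.023, 462.204, 231.269] pointing down, gripper open.
Joint ranges: [-149.38, 149.38], [-23.57, 123.04], [-84.95, 90], [0, 143.3], [-89.99, 269.99], [3.08, 112.72], [-163.45, 163.45]. Speed limits (degrees/s): [159.86, 159.86, 180, 180, 180, 180, 180].

INTERFACE

Orientations are given as [roll, pitch, yaw] about the fixed x, y, z axes, in that order (R = Rz(yaw) Ry(pitch) Rx(roll)).
In Python, from rig import bot, set_gripper, optics, order gives the robot as it stands. The module is installed in compiled form; this text tells all that it offers. Calls block until the motion is done:
- bot.reach(position, orientation): joint-space move of the TCP to a pose.
- bot.move_linear(position, rotation=None, velocity=150): straight line of the TCP; rotation=None keeps the orientation; velocity is the mean speed in mm/s.
- bot.move_joints(angles): joint-space move.
- set_gripper(opening, grip_force=None): opening from 0.0 (shut) to 1.0 (fully open); grip_force is the grip in N (None keeps the last); returns when the fingers have stopped.
- bot.sleep(seconds).
- bot.ik(position, orientation): joint angles nearest the present ones, or None.
- bot.read_state(): the state.
- optics.grab_frame(name): name is "scene" or "top"; returns (picture, depth): 400x640x3 uint8, blue, green, red; 400x640 float32, mm along the optical axis (not along the pixel's ray), 0 where there is no reading.
- optics.camera_params(name): a dict with "intrinsics" (3x3 intrinsics, pixels), "k1" (the pictures are not rectified: a ray, as slopes to the right and down, at radius r is drawn at 1 + k1 r^2 times it, then the intrinsics apply), "rvec" (rotation vector, rad) and "tvec" (3), from world to camera coordinates, as OpenCV has them. Camera axes: x right, y down, z forward; pixel columns grow to the right and rows downward; lengths in mm; the calibration is good to about 2 mm. A picture is of the moment at which its call begins. camera_params takes no time and is no camera call.
A pose or a line that the arm cannot do raises bot.PlanningError and nothing moves.
- order.hand_in(): hands the job in, once; it reports no verdict.
The state is a dict: "t": time; "joints": joint angles; "joint_vel": joint speeds; "tau": joint torques, N m; "position": TCP position; "tool_rot": TCP orientation; "wrist_force": force on the tool from outside, world axes, zero at the start; "torque": the same for the moment, N m; "gripper_width": opening from 0.0 (shut) to 1.0 (fully open).
Only numpy, scipy, OpenCV 4.12 (cv2) and the standard library are available. Lean on these libraries where they do the work, as an engineer would, in place of code of your own. Each camera call takes 0.05 s, during which the arm holds its last target. There are 200 camera calls.

## Working session

There is one attempt and no reset: what is moved stays moved. The work goes in short steps, each a Python script; the robot and the scene stay as the last script left them, time stands still between calls to the robot, and variables do not carry over. Pictures are saved under pics/ and viewed, about 8 in all and at most 12, crops included, and the job is handed in when it is done.

```bash
mkdir -p pics
cat > h.py <<'E'
import numpy as np, cv2
from rig import bot,set_gripper,optics,order
def world(name,depth,uv):
    c=optics.camera_params(name);K=np.array(c["intrinsics"],float);R=cv2.Rodrigues(np.array(c["rvec"],float))[0];t=np.array(c["tvec"],float).ravel()
    uv=np.atleast_2d(uv).astype(int)
    r=cv2.undistortPoints(uv.astype(float).reshape(-1,1,2),K,np.array([c["k1"],0,0,0.])).reshape(-1,2)
    z=depth[uv[:,1],uv[:,0]]
    return (np.c_[r*z[:,None],z]-t)@R
def grid(name,depth):
    v,u=np.mgrid[0:400,0:640]
    return world(name,depth,np.c_[u.ravel(),v.ravel()]).reshape(400,640,3)
E
python3 - <<'E'
from h import *
for n in("scene","top"):
    p,d=optics.grab_frame(n);cv2.imwrite(f"pics/{n}0.png",p);np.save(n+"0.npy",d)
    c=optics.camera_params(n);R=cv2.Rodrigues(np.array(c["rvec"],float))[0];print(n,-R.T@np.array(c["tvec"]).ravel(),c["k1"],(d==0).mean())
print(bot.read_state())
E
```

```text
scene [-187.39824979  313.11180275 1296.3631292 ] -0.02961626347379521 0.0039609375
top [ 353.5412799    10.30366372 1384.62696528] -0.0064972982627665874 0.00406640625
{'t': 0.1, 'joints': array([-50.92351275,  21.98696678,   2.51009704,  91.63942996,
        -1.02564094,  66.53257122,  -2.85769089]), 'joint_vel': array([ 0.02876781, -0.13494995,  0.000591  , -0.20489812, -0.03256081,
       -0.09268438, -0.02612395]), 'tau': array([ 2.81049164e-03, -4.34728289e+01,  1.02911264e+00, -2.50452089e+01,
        1.08251607e-02,  5.46569499e-03, -5.88389327e-06]), 'position': array([456.43321968, 461.58336178, 230.02102363]), 'tool_rot': array([-90.00649452,   0.13635969,  45.32735471]), 'wrist_force': array([-0.2585564 , -0.38060581,  0.09629126]), 'torque': array([ 0.02831559, -0.01144694,  0.00561267]), 'gripper_width': 0.9993576989735424}
```

View pics/scene0.png

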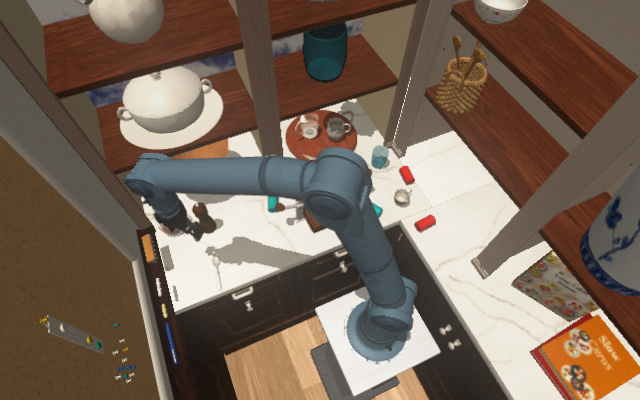

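View pics/top0.png

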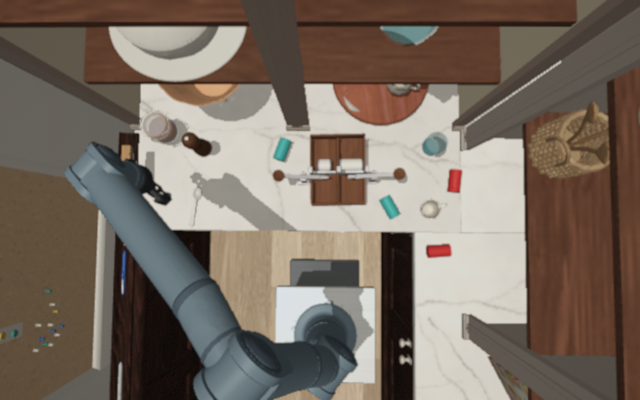

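The top view shows the rack at about (338,170), its pads at (278,175) and (400,174), and pale tins at (325,165) and (350,165). The red tins at (455,181) and (439,251) and the turquoise ones at (283,149) and (390,207) are decoys. I'll check the choice in a close crop.

Run:
```python
from h import *
p=cv2.imread("pics/top0.png");d=np.load("top0.npy")
cv2.imwrite("pics/crop0.png",cv2.resize(p[125:215,265:415],None,fx=5,fy=5,interpolation=cv2.INTER_CUBIC))
W=grid("top",d)
hsv=cv2.cvtColor(p,cv2.COLOR_BGR2HSV)
for n,(u,v) in dict(L=(278,175),R=(400,174)).items():
    s=W[v-10:v+11,u-10:u+11].reshape(-1,3);s=s[(s[:,2]>110)&(s[:,2]<160)]
    print(n,len(s),s.mean(0),s.min(0),s.max(0))
for u,v in[(325,163),(350,163),(325,168),(355,168),(318,140),(360,140),(283,149),(390,207),(197,143)]:print(u,v,W[v,u])
# rack wood mask
m=(W[...,2]>12)&(W[...,2]<100); m[:, :300]=0;m[:,376:]=0;m[:128]=0;m[212:]=0
m=m&(hsv[...,2]<140)
r=cv2.minAreaRect(np.argwhere(m)[:,::-1].astype(np.float32));print(r)
```

```text
L 138 [495.72040756 138.86360429 131.64086254] [477.3045293  114.58607055 113.91896542] [513.69699707 157.42233531 144.42130561]
R 143 [ 503.71112205 -212.29054873  132.12413828] [ 485.86059857 -230.60167645  113.00541429] [ 521.43819301 -189.07321161  144.90377871]
325 163 [540.25404528   4.00791273  74.62090305]
350 163 [540.40003457 -73.04706806  76.97238667]
325 168 [525.62478245   3.85559489  67.48157842]
355 168 [525.91313456 -89.02101151  69.89500847]
318 140 [616.8865548   26.57591695  50.02802027]
360 140 [ 618.63828315 -106.47727289   44.58624966]
283 149 [590.31284057 138.58786987  34.31407013]
390 207 [ 407.1223074  -201.4190286    40.77307826]
197 143 [588.51277453 384.7413383  139.53265564]
((337.2475280761719, 165.88592529296875), (77.3730239868164, 72.87408447265625), 88.75463104248047)
```

View pics/crop0.png

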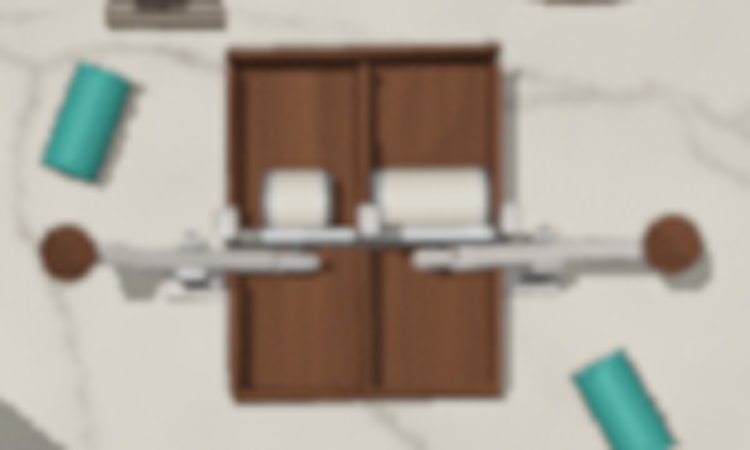

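The short tin lies in the left lane and the long one in the right, so the left pad at about (278.5,175.5) is the one to press. Next I'll locate both pads, shut the fingers and go above the left one.

```bash
cat >> h.py <<'E'
def ray(name,uv,z):
    c=optics.camera_params(name);K=np.array(c["intrinsics"],float);R=cv2.Rodrigues(np.array(c["rvec"],float))[0];t=np.array(c["tvec"],float).ravel()
    r=cv2.undistortPoints(np.array(uv,float).reshape(1,1,2),K,np.array([c["k1"],0,0,0.])).ravel()
    C=-R.T@t;D=R.T@np.r_[r,1]
    return C+D*(z-C[2])/D[2]
E
python3 - <<'E'
from h import *
p=cv2.imread("pics/top0.png")
hsv=cv2.cvtColor(p,cv2.COLOR_BGR2HSV)
P={}
for n,(u,v) in dict(L=(278,175),R=(400,174)).items():
    m=np.zeros(p.shape[:2],bool);s=np.s_[v-10:v+11,u-10:u+11]
    m[s]=((hsv[...,1]>80)&(hsv[...,2]<150))[s]
    q=np.argwhere(m)[:,::-1];P[n]=ray("top",q.mean(0),132);print(n,len(q),q.mean(0),P[n])
a=P["L"]-P["R"];yaw=np.arctan2(-a[0],a[1]);print(yaw,np.hypot(*a[:2]))
np.save("pad.npy",np.r_[P["L"][:2],yaw])
for Y in(0,90,-90,180):
    y=np.degrees(yaw)+Y
    for z in(210,78):
        q=bot.ik([*P["L"][:2],z],[-90,0,y]);print(Y,z,None if q is None else np.round(q,1))
E
```

```text
L 80 [278.25   175.3875] [494.30900832 142.30579584 132.        ]
R 94 [399.05319149 173.58510638] [ 502.08445095 -213.78626693  132.        ]
0.021832014941167526 356.17694293317476
0 210 [-36.7   8.5  17.5 112.   -2.9  59.9 -16.7]
0 78 [-35.1  19.4  16.4 117.6  -7.8  44.  -12.7]
90 210 [-25.4   8.5   5.1 111.5  -0.9  60.   71.4]
90 78 [-23.3  19.    3.  117.   -1.4  44.1  71.8]
-90 210 [ -47.2    8.8   29.1  112.5   -4.9   59.9 -104.7]
-90 78 [-45.5  20.8  28.6 118.  -14.   44.4 -97.1]
180 210 [-15.5   8.8  -5.6 111.1   1.   60.1 159.7]
180 78 [-11.1  19.5 -10.8 116.4   5.1  44.6 156.3]
```

Run:
```python
from h import *
x,y,yaw=np.load("pad.npy")
set_gripper(0.0)
bot.reach([x,y,185],[-90,0,np.degrees(yaw)])
s=bot.read_state();print(s["t"],s["position"],s["tool_rot"],s["wrist_force"],s["gripper_width"])
a,_=optics.grab_frame("top");b,_=optics.grab_frame("scene")
f=lambda i:cv2.resize(i,(400,300),interpolation=cv2.INTER_CUBIC)
cv2.imwrite("pics/above.png",np.hstack([f(a[110:230,260:420]),f(b[120:270,240:440])]))
```

```text
2.1 [494.6796493  144.82607143 185.49287814] [-8.99197735e+01 -7.11534466e-02  1.45996521e+00] [ 1.10141109 -0.50175715  0.85840973] 0.00077013455570562
```

View pics/above.png

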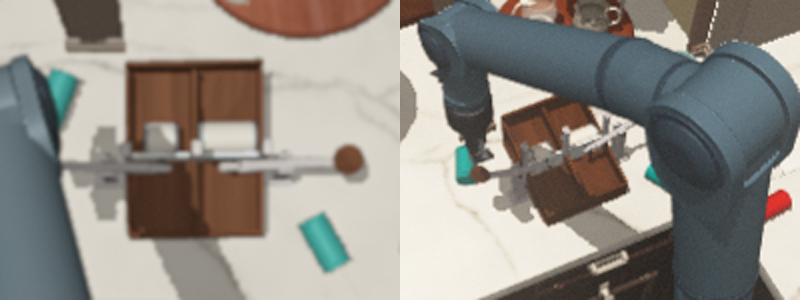

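The tip stands just above the left pad (scene crop: pad at (480,173), tip at (485,155)). A quick ray check from the scene view first, then press in steps with force feedback.

```bash
cat >> h.py <<'E'
X0,Y0,YAW=np.load("pad.npy")
def pt(z):
    """TCP target at height z, following the pad's outward wander"""
    ph=np.arcsin(np.clip((z-4-8-96)/80,-.371,.371)); o=80*np.cos(ph)-8.5*np.sin(ph)-71.1
    return [X0-o*np.sin(YAW),Y0+o*np.cos(YAW),z]
def go(z,v):
    bot.move_linear(pt(z),velocity=v);s=bot.read_state()
    print(round(s["t"],2),z,np.round(s["position"],1),np.round(s["wrist_force"],1));return s
E
python3 - <<'E'
from h import *
print(ray("scene",(280,206.5),132))
go(150,100)
for z in(138,126,114,102,92,86,82,79,77,75,73,71):
    s=go(z,40)
    if s["wrist_force"][2]>20:break
a,_=optics.grab_frame("top");b,_=optics.grab_frame("scene")
f=lambda i:cv2.resize(i,(400,300),interpolation=cv2.INTER_CUBIC)
cv2.imwrite("pics/down.png",np.hstack([f(a[110:230,260:420]),f(b[120:270,240:440])]))
E
```

```text
[496.95247581 142.29480525 132.        ]
2.7 150 [494.2 142.7 149.8] [-0.6  0.6  0.7]
3.15 138 [494.7 142.3 138.4] [0.5 0.  1.3]
3.62 126 [494.5 147.7 126. ] [0.1 0.8 2.9]
4.08 114 [494.3 150.8 113.9] [-0.2  1.8  3.6]
4.53 102 [493.7 151.3 101.5] [0.6 0.7 2.1]
4.93 92 [493.8 151.2  91.9] [0.3 1.4 4.3]
5.23 86 [493.8 150.6  86. ] [-1.   2.5  4.4]
5.48 82 [493.9 149.9  82. ] [-1.5  2.4  3.6]
5.73 79 [493.9 149.2  79. ] [-0.3  3.9  3.8]
5.98 77 [494.  149.2  78.2] [-3.8  2.5 10.8]
6.23 75 [494.2 149.1  77.7] [-8.2  2.5 20.6]
```

View pics/down.png

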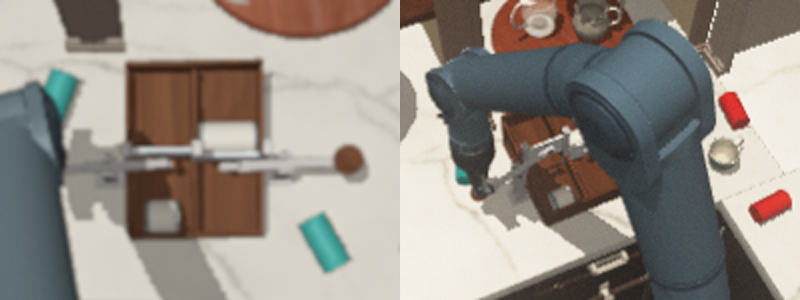

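The lever is at its stop (20 N), and the short tin has rolled to the front lip at crop (163,215). Easing up slowly.

Run:
```python
from h import *
for z,v in((79,15),(90,25),(102,25),(114,25),(126,25),(134,20),(140,15),(145,15)): go(z,v)
bot.move_linear([X0,Y0,230],velocity=120)
bot.reach([457,400,250],[-90,0,45])
s=bot.read_state();print(s["t"],s["position"],s["wrist_force"])
a,d=optics.grab_frame("top");b,_=optics.grab_frame("scene")
f=lambda i:cv2.resize(i,(400,300),interpolation=cv2.INTER_CUBIC)
cv2.imwrite("pics/end.png",np.hstack([f(a[110:230,260:420]),f(b[120:270,240:440])]))
p=cv2.imread("pics/top0.png");df=cv2.absdiff(a,p).max(2)>60;df[:,:210]=0
n,_,st,c=cv2.connectedComponentsWithStats(df[90:230].astype(np.uint8))
for i in range(1,n):
    if st[i,4]>12:print(c[i]+[0,90],st[i,4])
```

```text
6.75 79 [494.  149.2  78.9] [-1.   3.6  4.2]
7.35 90 [494. 151.  90.] [-2.7  3.9  4.6]
7.98 102 [494.1 150.9 102. ] [-2.2  1.8  4.4]
8.62 114 [494.1 149.3 113.8] [-1.2 -1.5  2.2]
9.26 126 [494.7 147.1 126.2] [ 0.1 -1.8  2.5]
9.84 134 [494.5 144.1 134.2] [ 1.3 -2.2  1.7]
10.41 140 [493.7 143.2 139.7] [ 0.5 -0.   0.5]
10.89 145 [494.4 142.4 145.2] [ 0.3 -0.3 -1. ]
12.7667 [458.43744396 397.10392608 249.46188989] [ 0.24809941 -0.20140225 -0.66502106]
[323.89928058 164.10791367] 139
[227.91891892 175.78378378] 37
[269.63934426 199.73013871] 793
[235.81118881 206.61958042] 715
[324.4939759  196.09036145] 166
```

View pics/end.png

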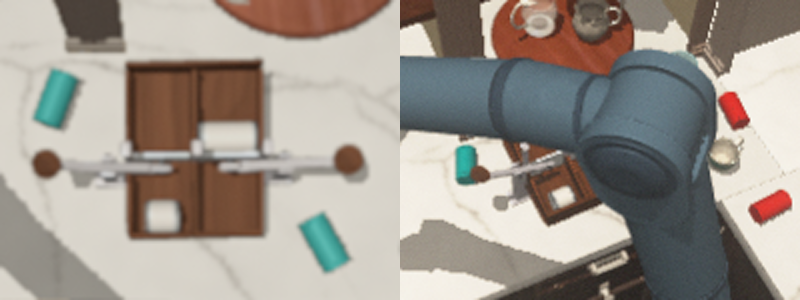

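The left lever is back at rest (pad at crop (46,163)) and its gate is shut. The short tin is at the lip (163,215) and the long tin is still behind its gate. Nothing else moved: the remaining differences are the arm's shadow.

```bash
python3 -c "
from h import *
bot.sleep(0.3);print(order.hand_in())"
```

```text
the job is handed in; nothing more can be done
None
```

The short tin is out at the front lip of the rack, and its gate is shut again. It was waiting in the left lane, so I pressed the left lever pad with the fingers shut. I pressed until the lever hit its stop, with the force rising to about 20 N at a tip height of 78 mm.

I then raised the lever slowly, at about 15–25 mm/s. Each reading on the way up still showed contact, falling from about 4 N to 2 N, until the pad reached its rest height. The arm then moved clear, and I handed the job in at about 13 s.

The last pictures show the left pad back at its rest position and the long tin still behind its gate. The right lever, and everything else in the part of the top view I compared, looks unmoved. That comparison left out the far-left strip with the pepper mill and part of the teaspoon, which the arm did not go near while low. No check failed or disagreed.

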